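Rock the stuck locating block out of the tile jig

ROBOT

A 6-joint arm with a two-finger parallel gripper is mounted at the origin on a cart in front of the work surface, level with it; the furniture and walls round the work are solid. World frame = base frame: x ahead of the robot, y to its left, z up, the work surface at z = 0. Lengths are in m, angles in rad, forces in N, time in s.
With the tool pointing down it reaches from about 0.375 to 0.9 m from the base axis. Payload 3.1 kg.
Tool frame: the origin (TCP) lies midway between the tips of the shut fingers; the grasp point (between the pads) lies 19 mm behind it; z points along the fingers, y is the line along which they close (so a half turn about z gives the same grasp; the last joint's range is limited). The gripper opens to 85 mm and grips with 20 to 120 N. Pads are 22 mm wide; open, the fingers measure 114 mm over their backs; the gripper's body (76 mm by 85 mm) begins 54 mm behind the grasp point. The pads swing forward as they close: fully open they stand 13 mm farther back than shut.
Start: joints at [1.157, 0.527, 1.433, -0, 1.181, -0.178], TCP at [0.146, 0.608, 0.231] pointing down, gripper open.
Joint ranges: [-3.08, 3.08], [-0.75, 2.2], [0.22, 2.44], [-1.43, 4.57], [0, 2.65], [-2.85, 2.85]. Speed limits (rad/s): [2.79, 2.79, 3.14, 3.14, 3.14, 3.14].

INTERFACE

Orientations are given as a unit quaternion [x, y, z, w].
In Python, from station import manip gives the robot as it stands.
- The arm moves only by the tool drive_tool, never from a script. Its argument "motion" is a list that holds one entry, the list of rows, each a list of 5 numbers: the finger opening in mm, from 0 to 85.4, then the shift along the tool's x, y, z in units of 30 mm (1.0 is 30 mm), then the turn about the tool's z in units of 8 degrees (1.0 is 8 degrees). In form: [[[fingers, x, y, z, yaw], ...]]. A call has 1 to 10 rows; each row is the pose to reach, as a shift and turn from the pose commanded when the call began, along the tool's axes at that moment; what a row does not reach only later rows make up. A row lasts 1/10 s, in which the tool goes at most 50 mm and 8.59 degrees, less where a joint would pass 70% of its speed; a pose out of reach is approached as far as the arm can. A call with a gripper value outside its range is refused whole. The fingers move at their own pace and stop on an object; "squeeze" is the grip in N (left out, the last holds). Time passes only in rows, so rows that repeat a pose let the fingers close. It gives the time, the measured TCP pose, the force, the opening and the grip force at its end, in the units of the state.
- manip.sense(): the state, without advancing time (a new reading comes with each control period).
- manip.snapshot(name): name is "side" or "top"; returns the picture (384x512x3 uint8, red, green, blue); there is no depth.
- manip.camera_model(name): a dict with "fov_y" (degrees; the focal length in pixels is half the picture's height over the tangent of half this angle, whatever the lens; pixels are square), "cx", "cy" (the principal point, pixels), "origin" and "orientation" of the camera in the world. Camera axes: x right, y up, looking along -z (the intrinsics and any distortion apply to the point x, -y, -z); pixel columns grow to the right and rows downward; lengths in m; the calibration is good to about 2 mm. A picture is of the moment at which its call begins. camera_model takes no time and is no camera call.
- manip.sign_off(): hands the job in; it is judged then, once.
The state is a dict: "t": time; "q": joint angles; "qd": joint speeds; "tau": joint torques, N m; "tcp_pos": TCP position; "tool_rot": TCP orientation; "force": force on the tool from outside, world axes, zero at the start; "ft_torque": the same for the moment, N m; "finger_gap": opening from 0.0 (shut) to 1.0 (fully open); "gripper_force": force on a finger pad.
Only numpy, scipy, OpenCV 4.12 (cv2) and the standard library are available. Lean on these libraries where they do the work, as an engineer would, in place of code of your own. Each camera call takes 0.05 s, during which the arm holds its last target. There are 200 camera calls.

TASK

The steel locating block is stuck in the tile jig, gripped between two stiff sliding cheeks. Take it by its upright head and, while it is still down in its seat, rock it to one side and then to the other until both cheeks have been shoved back; then lift it straight out and finish still holding it, upright and still, just clear of the jig (about two centimetres above the cheeks, over its seat), without disturbing the tile on the jig or the cup, spool and stamp around it.

Things in the scene. Friction and masses are not known exactly. Their poses are not given: they have to be found in the camera images.
- jig: Aluminium jig screwed to the table (never moves): 160 (x) x 150 (y) x 18 mm plate, origin at the centre of its underside, z up. At x = +35 mm two steel cheeks (tops 46 mm above the table) face each other in y over a trough that holds the locating block; the tile lies on the near (-x) half. End stops outside the cheeks are 34 mm above the table.
- seat (a point): Centre of the floor of the jig's trough, at (35, 0, 4) mm in the jig's frame, axes as the jig's. The trough is 34 mm long (x), 24 mm wide (y), 14 mm deep.
- locating_block: Upright steel block, 30 (x) x 20 (y) x 96 mm, about 0.2 kg, axes as the jig's while seated; origin at the middle of its underside, on the seat. The foot is rounded about x (radius 10 mm, 8 mm flat below), so the block rocks to +y and -y about a line along x 10 mm above its underside. 50 mm of plain 20 mm wide head stands above the cheeks, to grasp from above, fingers closing along y.
- block_bead (a point): Centre of the block's bead (30 mm wide in y, 26 to 32 mm above its underside). The lips of the cheeks reach 4 mm over it on both sides, 4 mm above it, so the block cannot be pulled straight up. With both cheeks at their stops it lifts out with 2 mm to spare each side; one cheek alone is not enough.
- block_grip (a point): Point on the locating block's axis, 78 mm above its underside: a good grasp height (82 mm above the table when seated).
- cheek_left (a joint): Travel (m) of the cheek on the jig's +y side, away from the block: starts 0 to 0.001, stop at 0.006. A steel bar 40 mm long (x), top 46 mm above the table. Slides stiffly (about 7 N) and stays where it is pushed. Leaning the block about 0.24 rad towards it pushes it to its stop.
- cheek_right (a joint): Travel (m) of the cheek on the jig's -y side away from the block; the same, towards -y.
- test_tile: Loose square tile 60 x 60 x 7 mm lying on the near half of the jig, origin under its centre. Leave alone.
- tea_cup_1: Small white cup, 77 mm across, 51 mm high, on the table behind the jig (far side); origin under its centre. Leave alone.
- thread_spool: Small pale spool, 29 mm across, 30 mm high, on the table in front of the jig (robot's side); origin under its centre. Leave alone.
- seal_stamp: Dark waisted stamp, 28 mm across, 64 mm high, standing on the table to the right of the jig; origin under its centre. Leave alone.

How it is judged:
By the outcome, as a careful person would: the job done as asked, in the order asked, and still so for the second after the job is handed in, while the arm keeps its last pose, push and grip.
It also fails if it takes over 38 s, if anything falls off the work surface, if the arm or the gripper's body presses on something with over 40 N, if the wrist force passes 120 N, or if a joint passes its speed limit or range.

## Working session

There is one attempt and no reset: what is moved stays moved. The work goes in short steps, Python scripts to look and compute and a tool call to move; the robot and the scene stay as the last step left them, time stands still between calls to the robot, and variables do not carry over. Pictures are saved under pics/ and viewed, at most 10 in all, crops included, and the job is handed in when it is done.

Besides the shell and the picture viewer there is one more tool, called in YAML: its name, and indented under it one key for each argument. drive_tool: Moves the arm, as the interface text tells. Its arguments: {"type":"object","properties":{"motion":{"type":"array","items":{"type":"array","items":{"type":"array","items":{"type":"number"}}}},"squeeze":{"type":"number"}},"required":["motion"]}

```bash
mkdir -p pics; ls; python3 - <<'E'
from station import manip
import cv2
for n in("top","side"):
    cv2.imwrite(f"pics/{n}0.png",manip.snapshot(n)[:,:,::-1]); print(manip.camera_model(n))
print(manip.sense())
E
```

```text
pics
{'fov_y': 53.26286998625906, 'cx': 251.66501974277583, 'cy': 193.4622635422034, 'origin': array([ 0.41282012, -0.23341715,  0.91842852]), 'orientation': array([-0.05597442,  0.04041847,  0.71445724, -0.69626436])}
{'fov_y': 47.466061117820715, 'cx': 254.1112133135966, 'cy': 185.83024729776386, 'origin': array([ 0.20733199, -0.85610518,  0.51738567]), 'orientation': array([ 0.48194543, -0.1123998 , -0.1899052 ,  0.8479569 ])}
{'t': 0.1, 'q': array([ 1.15647870e+00,  5.28383584e-01,  1.43380482e+00, -1.20540870e-05,
        1.18141076e+00, -1.78505709e-01]), 'qd': array([-3.63745179e-04, -6.73895971e-04, -2.65567752e-03, -3.47608152e-04,
       -1.88514647e-03,  2.15219261e-05]), 'tau': array([ 4.41352004e-04, -4.43305278e+01, -1.78586107e+01, -2.03278069e-04,
        3.86946587e-03, -1.19378316e-05]), 'tcp_pos': array([0.14572702, 0.60709127, 0.23041535]), 'tool_rot': array([ 1.17630628e-01,  9.93056911e-01, -9.61132109e-04, -2.87710579e-04]), 'force': array([-0.54738163, -0.94062044,  0.09268104]), 'ft_torque': array([0.04165465, 0.05692545, 0.01426597]), 'gripper_force': 0.0, 'finger_gap': 1.0011207323618372}
```

View pics/top0.png

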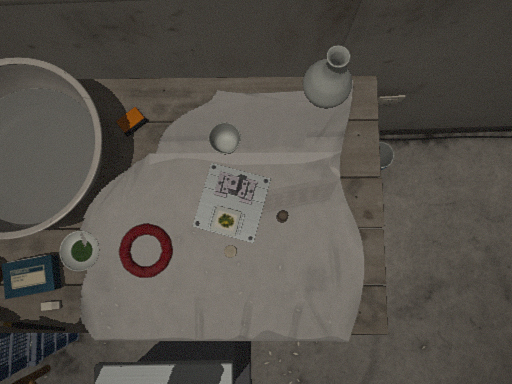

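View pics/side0.png

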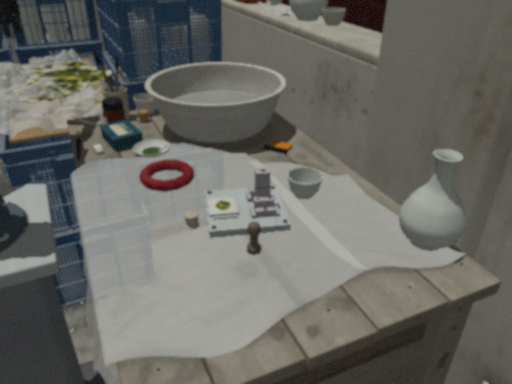

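The top view shows the jig centred near (232,203), with the tile at (227,221), the block and cheeks at about (236,185), the cup at (225,138), the stamp at (282,216) and the spool at (231,252). In the side view the block head is at (262,182), the stamp at (254,238) and the cup at (304,181). I'll zoom in next.

```bash
cat > h.py <<'E'
import numpy as np,cv2
from station import manip
from scipy.spatial.transform import Rotation as R
def cam(n):
    m=manip.camera_model(n); return m,192/np.tan(np.radians(m["fov_y"]/2)),R.from_quat(m["orientation"]).as_matrix()
def cast(n,u,v,z):
    m,f,A=cam(n); d=A@np.array([(u-m["cx"])/f,-(v-m["cy"])/f,-1]); o=m["origin"]
    return o+d*(z-o[2])/d[2]
def proj(n,p):
    m,f,A=cam(n); c=A.T@(np.array(p)-m["origin"]); return np.array([m["cx"]+f*c[0]/-c[2],m["cy"]-f*c[1]/-c[2]])
E
python3 - <<'E'
import cv2,numpy as np
a=cv2.imread("pics/top0.png")[150:260,180:300]; b=cv2.imread("pics/side0.png")[160:245,195:295]
a=cv2.resize(a,None,fx=5,fy=5,interpolation=cv2.INTER_CUBIC)
cv2.imwrite("pics/a.png",np.clip(a*1.4,0,255)); cv2.imwrite("pics/b.png",np.clip(1.4*cv2.resize(b,None,fx=7,fy=7,interpolation=cv2.INTER_CUBIC),0,255))
E
```

```text
[ WARN:0@0.081] global loadsave.cpp:1063 imwrite_ Unsupported depth image for selected encoder is fallbacked to CV_8U.
```

View pics/a.png

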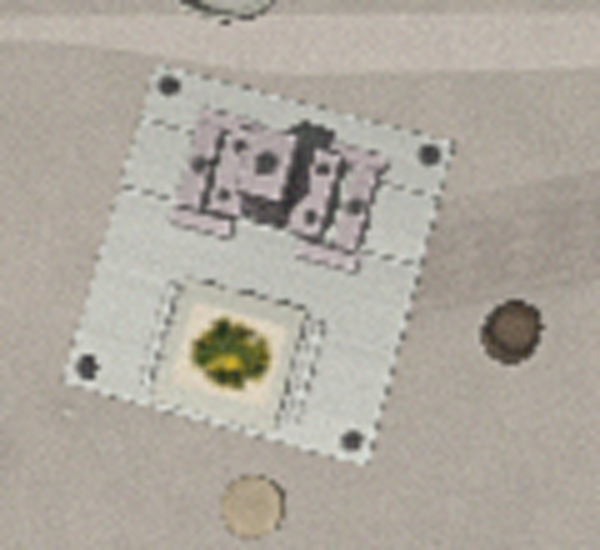

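View pics/b.png

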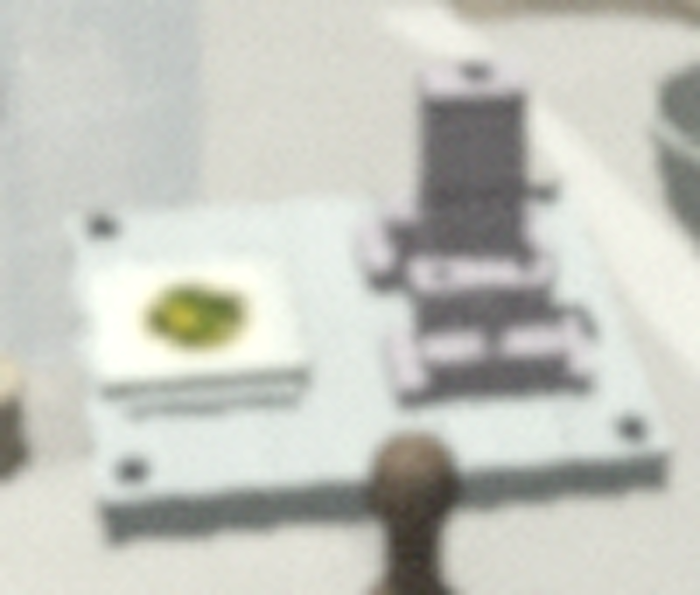

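The crops give the plate corners at crop-a (155,65), (455,142), (370,465) and (65,382). The screws are near (170,86), (430,155), (352,440) and (88,367), and the head-top dot is at (267,163). In crop b the head-top dot is near (477,72). Next I measure these.

```bash
python3 - <<'E'
from h import *
I=cv2.imread("pics/top0.png"); S=cv2.imread("pics/side0.png")
def dot(im,u,v,r=4):
    g=im.mean(2); u0,v0=int(round(u)),int(round(v)); p=g[v0-r:v0+r+1,u0-r:u0+r+1]
    w=np.clip(np.median(p)-12-p,0,None); y,x=np.mgrid[-r:r+1,-r:r+1]; return u0+(w*x).sum()/w.sum(),v0+(w*y).sum()/w.sum()
ca=lambda x,y,:(180+(x+.5)/5-.5,150+(y+.5)/5-.5)
cb=lambda x,y,:(195+(x+.5)/7-.5,160+(y+.5)/7-.5)
P=[cast("top",*dot(I,*ca(*c),3),.018) for c in[(170,86),(430,155),(352,440),(88,367)]]
Q=[cast("side",*dot(S,*cb(*c),2),.018) for c in[(102,226),(131,469),(632,429)]] # near-left, near-right, far-right
C=[cast("top",*ca(*c),.018) for c in[(155,65),(455,142),(370,465),(65,382)]]
for n,X in(("screws",P),("corners",C)):
    X=np.array(X); ex=(X[0]+X[1]-X[2]-X[3])/2; ey=(X[0]+X[3]-X[1]-X[2])/2
    c=X.mean(0); th=np.arctan2(ex[1],ex[0]); th2=np.arctan2(-ey[0],ey[1])
    print(n,c,np.linalg.norm(ex),np.linalg.norm(ey),np.degrees([th,th2]))
    t=(th+th2)/2; s=c+.035*np.array([np.cos(t),np.sin(t),0]); print("seat",s)
print("P",np.round(P,4)); print("side screws NL NR FR",np.round(Q,4))
print("side jig centre",(Q[0]+Q[2])/2)
print("top head",cast("top",*ca(267,163),.1),"side head",cast("side",*cb(477,72),.1))
print("tile",cast("top",*ca(231,353),.025),"cup",cast("top",225,138,.051),"stamp",cast("top",*ca(512,330),.06),"spool",cast("top",*ca(252,505),.03))
E
```

```text
screws [ 0.51847473 -0.16667702  0.018     ] 0.1401346427487129 0.12957621234646663 [-16.68998026 -16.75689145]
seat [ 0.5519944  -0.17674835  0.018     ]
corners [ 0.5177785  -0.16749934  0.018     ] 0.15778198639948252 0.14893165432698174 [-16.24867322 -16.37596505]
seat [ 0.55136957 -0.1773299   0.018     ]
P [[ 0.6042 -0.1247  0.018 ]
 [ 0.5669 -0.2489  0.018 ]
 [ 0.4327 -0.2086  0.018 ]
 [ 0.4701 -0.0845  0.018 ]]
side screws NL NR FR [[ 0.4724 -0.0801  0.018 ]
 [ 0.4349 -0.2052  0.018 ]
 [ 0.5699 -0.2458  0.018 ]]
side jig centre [ 0.52119562 -0.16291854  0.018     ]
top head [ 0.5511813  -0.17684163  0.1       ] side head [ 0.5555432  -0.17312944  0.1       ]
tile [ 0.47433605 -0.15323143  0.025     ] cup [ 0.66468847 -0.1565714   0.051     ] stamp [ 0.47898458 -0.28269778  0.06      ] spool [ 0.40387965 -0.1623028   0.03      ]
```

```bash
cat >> h.py <<'E'
SEAT=np.array([.5535,-.175]); YAW=np.radians(-16.7)
def todo(z):
    s=manip.sense(); A=R.from_quat(s["tool_rot"]).as_matrix()
    d=A.T@(np.r_[SEAT,z]-s["tcp_pos"])/.03
    yd=np.array([-np.sin(YAW),np.cos(YAW),0]); t=A.T@yd; w=np.degrees(np.arctan2(-t[0],t[1]))/8
    print("t",round(s["t"],2),"tcp",s["tcp_pos"].round(4),"shift",d.round(3),"yaw",round(w,3),"tilt z",A[:,2].round(4),"F",s["force"].round(2),"gap",round(s["finger_gap"]*85.4,1),s["gripper_force"])
E
python3 -c "
from h import *
todo(.23)"
```

```text
t 0.1 tcp [0.1457 0.6071 0.2304] shift [-19.307 -22.173   0.051] yaw 0.399 tilt z [-8.0e-04 -1.8e-03 -1.0e+00] F [-0.55 -0.94  0.09] gap 85.5 0.0
```

drive_tool:
  motion:
    - [[60,-0.4,-0.45,0,0.1],[60,-1.2,-1.35,0,0.2],[60,-2.0,-2.3,0,0.4],[60,-2.8,-3.2,0,0.4],[60,-3.6,-4.1,0,0.4],[60,-4.4,-5.0,0,0.4],[60,-5.2,-6.0,0,0.4],[60,-6.0,-6.9,0,0.4],[60,-6.8,-7.8,0,0.4],[60,-7.6,-8.7,0,0.4]]

```text
t: 1.1
tcp_pos: [0.3069, 0.2992, 0.2312]
tool_rot: [0.145, 0.989, -0.0, -0.0]
force: [-0.3, -0.6, -0.1]
finger_gap: 0.702
gripper_force: 0.0
```

```bash
python3 -c "
from h import *
todo(.23)"
```

```text
t 1.1 tcp [0.3069 0.2992 0.2312] shift [-12.414 -12.779   0.04 ] yaw 0.0 tilt z [-3.e-04 -2.e-04 -1.e+00] F [-0.31 -0.6  -0.14] gap 60.0 0.0
```

drive_tool:
  motion:
    - [[60,-0.8,-0.8,0,0],[60,-1.7,-1.75,0,0],[60,-2.6,-2.7,0,0],[60,-3.5,-3.6,0,0],[60,-4.4,-4.5,0,0],[60,-5.3,-5.4,0,0],[60,-6.2,-6.3,0,0],[60,-7.1,-7.3,0,0],[60,-8.0,-8.2,0,0],[60,-8.9,-9.1,0,0]]

```text
t: 2.1
tcp_pos: [0.4841, -0.0391, 0.231]
tool_rot: [0.146, 0.989, 0.0, -0.0]
force: [0.6, -0.1, 0.3]
finger_gap: 0.703
gripper_force: 0.0
```

drive_tool:
  motion:
    - [[60,-0.9,-0.9,0,0],[60,-1.8,-1.9,0,0],[60,-2.6,-2.7,0,0],[60,-3.2,-3.4,0,0],[60,-3.5,-3.7,0,0],[60,-3.5,-3.7,0,0],[60,-3.5,-3.7,0,0]]

```text
t: 2.8
tcp_pos: [0.5516, -0.1728, 0.2308]
tool_rot: [0.145, 0.989, 0.001, -0.001]
force: [-0.4, 0.5, 0.5]
finger_gap: 0.706
gripper_force: 0.0
```

```bash
python3 -c "
from h import *
todo(.062)"
```

```text
t 2.8 tcp [ 0.5516 -0.1728  0.2308] shift [-0.094 -0.056  5.627] yaw 0.0 tilt z [-0.0019  0.0016 -1.    ] F [-0.41  0.46  0.52] gap 60.3 0.0
```

Descend to just above the head, then look.

drive_tool:
  motion:
    - [[60,-0.1,-0.05,0.8,0],[60,-0.1,-0.05,1.8,0],[60,-0.1,-0.05,2.8,0],[60,-0.1,-0.05,3.4,0],[60,-0.1,-0.05,3.6,0],[60,-0.1,-0.05,3.6,0]]

```text
t: 3.4
tcp_pos: [0.5542, -0.1748, 0.1229]
tool_rot: [0.145, 0.989, 0.0, -0.001]
force: [0.4, -0.0, -0.3]
finger_gap: 0.699
gripper_force: 0.0
```

```bash
python3 - <<'E'
from h import *
s=manip.snapshot("side")[:,:,::-1]; t=manip.snapshot("top")[:,:,::-1]
z=lambda im,a,b,c,d:cv2.resize(im[a:b,c:d].copy(),(400,400),interpolation=cv2.INTER_CUBIC)
cv2.imwrite("pics/c.png",np.hstack([z(s,125,225,212,312),z(t,140,240,185,285)]))
todo(.062)
for dz in (0,.019):
  print(proj("side",manip.sense()["tcp_pos"]+[0,0,dz]),proj("top",manip.sense()["tcp_pos"]+[0,0,dz]))
E
```

```text
t 3.5 tcp [ 0.5555 -0.176   0.1244] shift [0.077 0.013 2.079] yaw 0.005 tilt z [ 1.4e-03 -7.0e-04 -1.0e+00] F [-0.57 -0.21 -0.38] gap 59.7 0.0
[263.57534817 159.5800918 ] [231.72893836 178.27094273]
[263.75767815 150.86256105] [231.03426714 176.65587362]
```

View pics/c.png

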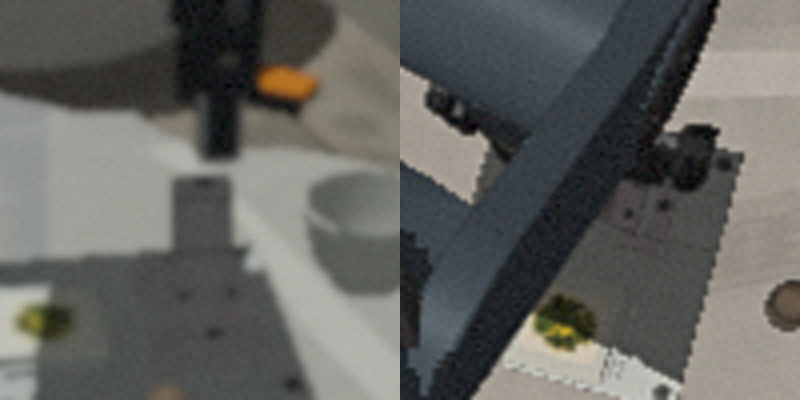

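The side crop shows the near finger at column about 219 (full-picture 266.5) and the head at column 202 (262.3, top edge row about 180 → 170). I'll check that against projection.

```bash
python3 - <<'E'
from h import *
p=manip.sense()["tcp_pos"]; y=np.array([.287,.958,0])
print(p, "finger tip proj",[proj("side",p-k*y+[0,0,.004]) for k in(.03,.04)])
for s in (SEAT,SEAT+[-.0025,-.0025],SEAT+[.002,.002]): print("head -y face mid, top",proj("side",np.r_[s,.1]-.01*y), proj("side",np.r_[s,.08]-.01*y))
ex=np.array([.958,-.287,0]); a=proj("side",p); print("px per mm along jig x",(proj("side",p+.01*ex)-a)/10)
E
```

```text
[ 0.55552637 -0.17599256  0.1243859 ] finger tip proj [array([266.32473756, 164.87449106]), array([267.26589963, 167.34364006])]
head -y face mid, top [263.07148827 172.88056156] [262.89071364 181.65004263]
head -y face mid, top [262.50098361 173.69822093] [262.32631238 182.487077  ]
head -y face mid, top [263.52516144 172.23034756] [263.33956484 180.98437459]
px per mm along jig x [ 0.50101016 -0.03234838]
```

drive_tool:
  motion:
    - [[56,0.1,0,0.3,0],[52,0.1,0,0.8,0],[50,0.1,0,1.3,0],[46,0.1,0,1.7,0],[46,0.1,0,2.0,0],[46,0.1,0,2.1,0],[46,0.1,0,2.1,0]]

```text
t: 4.2
tcp_pos: [0.552, -0.1755, 0.06]
tool_rot: [0.145, 0.989, 0.0, -0.0]
force: [-1.0, 0.5, -0.4]
finger_gap: 0.537
gripper_force: 0.0
```

drive_tool:
  motion:
    - [[40,0,0,0,0],[34,0,0,0,0],[29,0,0,0,0],[25,0,0,0,0],[20,0,0,0,0],[16,0,0,0,0],[16,0,0,0,0],[16,0,0,0,0]]
  squeeze: 20

```text
t: 5.0
tcp_pos: [0.5523, -0.176, 0.0606]
tool_rot: [0.145, 0.989, -0.0, 0.0]
force: [-1.2, -1.7, 3.0]
finger_gap: 0.231
gripper_force: 20.8
```

```bash
python3 -c "
from h import *
todo(.062)"
```

```text
t 5.0 tcp [ 0.5523 -0.176   0.0606] shift [-0.03   0.043 -0.046] yaw 0.0 tilt z [ 4.e-04 -8.e-04 -1.e+00] F [-1.16 -1.73  2.99] gap 19.7 20.771428048610687
```

drive_tool:
  motion:
    - [[30,0,0,0,0],[30,0,0,0,0],[30,0,0.08,0,0],[30,0,0.16,0,0],[30,0,0.24,0,0],[30,0,0.32,0,0],[30,0,0.38,0,0],[30,0,0.44,0,0],[30,0,0.44,0,0]]

```text
t: 5.9
tcp_pos: [0.5561, -0.1644, 0.0612]
tool_rot: [0.145, 0.989, -0.001, 0.0]
force: [-2.5, -5.5, 4.9]
finger_gap: 0.347
gripper_force: 3.2
```

drive_tool:
  motion:
    - [[30,0,0.04,0,0],[30,0,0.08,0,0],[30,0,0.08,0,0]]

```text
t: 6.2
tcp_pos: [0.5569, -0.1624, 0.0613]
tool_rot: [0.145, 0.989, -0.002, 0.001]
force: [-3.5, -5.9, 5.0]
finger_gap: 0.348
gripper_force: 3.7
```

```bash
python3 - <<'E'
from h import *
todo(.06)
s=manip.snapshot("side")[:,:,::-1]
cv2.imwrite("pics/d.png",cv2.resize(s[145:225,225:315],None,fx=7,fy=7,interpolation=cv2.INTER_CUBIC))
E
```

```text
t 6.2 tcp [ 0.5569 -0.1624  0.0613] shift [-0.01  -0.434  0.045] yaw 0.008 tilt z [ 9.0e-04 -3.5e-03 -1.0e+00] F [-3.45 -5.86  4.97] gap 29.7 3.662206097142189
```

View pics/d.png

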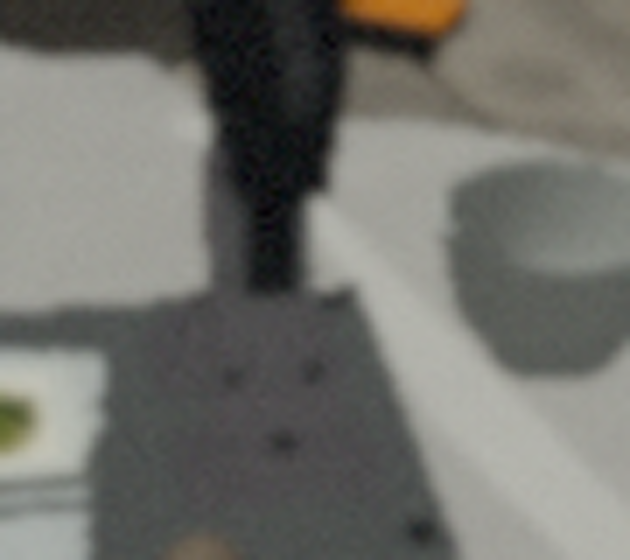

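The side crop shows the finger in front of the head, the cheeks at rows 300–400, and nothing disturbed. I keep pushing until the force rises at the stop.

drive_tool:
  motion:
    - [[30,0,0.04,0,0],[30,0,0.08,0,0],[30,0,0.08,0,0]]

```text
t: 6.55
tcp_pos: [0.5576, -0.1608, 0.0617]
tool_rot: [0.144, 0.99, -0.002, 0.001]
force: [-5.0, -7.5, 8.0]
finger_gap: 0.355
gripper_force: 4.9
```

drive_tool:
  motion:
    - [[30,0,0.04,0,0],[30,0,0.08,0,0],[30,0,0.08,0,0]]

```text
t: 6.85
tcp_pos: [0.5578, -0.1601, 0.0619]
tool_rot: [0.144, 0.99, -0.004, 0.0]
force: [-7.2, -12.4, 7.7]
finger_gap: 0.35
gripper_force: 7.8
```

drive_tool:
  motion:
    - [[30,0,0.05,0,0],[30,0,0.1,0,0],[30,0,0.1,0,0]]

```text
t: 7.15
tcp_pos: [0.558, -0.1595, 0.062]
tool_rot: [0.143, 0.99, -0.005, 0.0]
force: [-10.1, -19.1, 9.1]
finger_gap: 0.35
gripper_force: 11.4
```

At the left stop. Now the other side.

drive_tool:
  motion:
    - [[30,0,-0.15,0,0],[30,0,-0.3,0,0],[30,0,-0.45,0,0],[30,0,-0.6,0,0],[30,0,-0.75,0,0],[30,0,-0.85,0,0],[30,0,-0.95,0,0],[30,0,-1.05,0,0],[30,0,-1.15,0,0],[30,0,-1.15,0,0]]

```text
t: 8.15
tcp_pos: [0.5491, -0.1852, 0.0608]
tool_rot: [0.146, 0.989, 0.001, 0.0]
force: [0.9, 4.4, 3.8]
finger_gap: 0.354
gripper_force: 2.4
```

drive_tool:
  motion:
    - [[30,0,-0.06,0,0],[30,0,-0.12,0,0],[30,0,-0.18,0,0],[30,0,-0.18,0,0]]

```text
t: 8.55
tcp_pos: [0.5479, -0.1898, 0.0613]
tool_rot: [0.146, 0.989, 0.001, 0.0]
force: [1.7, 6.5, 7.4]
finger_gap: 0.349
gripper_force: 3.8
```

drive_tool:
  motion:
    - [[30,0,-0.05,0,0],[30,0,-0.1,0,0],[30,0,-0.1,0,0]]

```text
t: 8.85
tcp_pos: [0.5473, -0.1918, 0.0615]
tool_rot: [0.146, 0.989, 0.002, 0.001]
force: [2.4, 10.0, 7.8]
finger_gap: 0.354
gripper_force: 5.6
```

drive_tool:
  motion:
    - [[30,0,-0.05,0,0],[30,0,-0.1,0,0],[30,0,-0.1,0,0]]

```text
t: 9.15
tcp_pos: [0.5469, -0.1933, 0.0624]
tool_rot: [0.147, 0.989, 0.003, 0.001]
force: [3.0, 12.3, 14.5]
finger_gap: 0.353
gripper_force: 8.7
```

drive_tool:
  motion:
    - [[30,0,-0.05,0,0],[30,0,-0.08,0,0],[30,0,-0.08,0,0]]

```text
t: 9.45
tcp_pos: [0.5465, -0.1943, 0.0629]
tool_rot: [0.147, 0.989, 0.004, 0.001]
force: [4.8, 17.5, 16.9]
finger_gap: 0.353
gripper_force: 11.4
```

drive_tool:
  motion:
    - [[30,0,-0.05,0,0],[30,0,-0.08,0,0],[30,0,-0.08,0,0]]

```text
t: 9.75
tcp_pos: [0.5463, -0.1947, 0.0629]
tool_rot: [0.148, 0.989, 0.005, 0.001]
force: [6.3, 22.7, 18.6]
finger_gap: 0.347
gripper_force: 14.3
```

Both stops felt. Back to the middle, then grip.

drive_tool:
  motion:
    - [[30,0,0.15,0,0],[30,0,0.3,0,0],[30,0,0.45,0,0],[30,0,0.6,0,0],[30,0,0.75,0,0],[30,0,0.86,0,0],[30,0,0.91,0,0],[30,0,0.91,0,0]]

```text
t: 10.55
tcp_pos: [0.5521, -0.1754, 0.0601]
tool_rot: [0.145, 0.989, 0.0, -0.0]
force: [-0.5, -0.3, -0.7]
finger_gap: 0.351
gripper_force: 0.0
```

drive_tool:
  motion:
    - [[27,0,0,0,0],[24,0,0,0,0],[20,0,0,0,0],[16,0,0,0,0],[14,0,0,0,0],[14,0,0,0,0],[14,0,0,0,0],[14,0,0,0,0]]
  squeeze: 60

```text
t: 11.35
tcp_pos: [0.5522, -0.1753, 0.0604]
tool_rot: [0.145, 0.989, 0.0, 0.0]
force: [0.7, 2.0, 0.5]
finger_gap: 0.227
gripper_force: 58.7
```

```bash
python3 - <<'E'
from h import *
todo(.06)
s=manip.snapshot("side")[:,:,::-1]
cv2.imwrite("pics/e.png",cv2.resize(s[135:235,205:315],None,fx=6,fy=6,interpolation=cv2.INTER_CUBIC))
E
```

```text
t 11.35 tcp [ 0.5522 -0.1753  0.0604] shift [-0.038  0.023  0.012] yaw -0.002 tilt z [ 1.e-04  3.e-04 -1.e+00] F [0.73 1.95 0.45] gap 19.4 58.73987138271332
```

View pics/e.png

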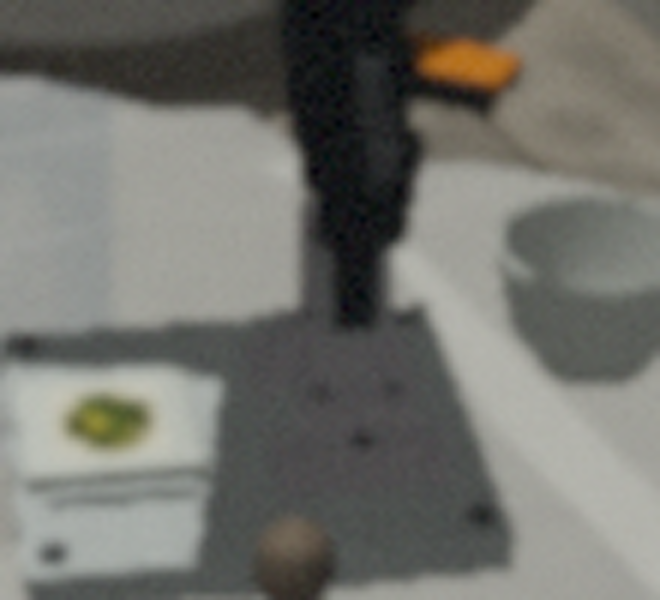

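The block is gripped upright and centred, and the tile is undisturbed. First a careful lift past the lips while watching the force.

drive_tool:
  motion:
    - [[14,0,0,-0.05,0],[14,0,0,-0.1,0],[14,0,0,-0.15,0],[14,0,0,-0.2,0],[14,0,0,-0.25,0],[14,0,0,-0.25,0]]

```text
t: 12.0
tcp_pos: [0.5522, -0.1757, 0.068]
tool_rot: [0.145, 0.989, -0.0, 0.0]
force: [-0.0, -0.0, -2.2]
finger_gap: 0.224
gripper_force: 58.5
```

```bash
python3 -c "
from h import *
todo(.122)"
```

```text
t 12.0 tcp [ 0.5522 -0.1757  0.068 ] shift [-0.034  0.033 -1.799] yaw -0.002 tilt z [ 3.e-04 -3.e-04 -1.e+00] F [-0.   -0.01 -2.21] gap 19.1 58.49570989608765
```

Only the block's weight (2 N) shows after 8 mm, so the bead has passed the lips. On with the lift.

drive_tool:
  motion:
    - [[14,0,0,-0.15,0],[14,0,0,-0.35,0],[14,0,0,-0.6,0],[14,0,0,-0.85,0],[14,0,0,-1.1,0],[14,0,0,-1.35,0],[14,0,0,-1.55,0],[14,0,0,-1.7,0],[14,0,0,-1.8,0],[14,0,0,-1.8,0]]

```text
t: 13.0
tcp_pos: [0.5523, -0.1756, 0.1222]
tool_rot: [0.145, 0.989, -0.0, 0.0]
force: [-0.5, -0.6, -1.9]
finger_gap: 0.227
gripper_force: 58.5
```

drive_tool:
  motion:
    - [[14,0,0,0,0],[14,0,0,0,0],[14,0,0,0,0],[14,0,0,0,0]]

```text
t: 13.4
tcp_pos: [0.552, -0.1755, 0.1215]
tool_rot: [0.145, 0.989, 0.0, -0.0]
force: [0.7, 0.7, -1.9]
finger_gap: 0.227
gripper_force: 58.5
```

```bash
python3 - <<'E'
from h import *
todo(.122)
s=manip.snapshot("side")[:,:,::-1]; t=manip.snapshot("top")[:,:,::-1]
z=lambda im,a,b,c,d:cv2.resize(im[a:b,c:d].copy(),(400,400),interpolation=cv2.INTER_CUBIC)
cv2.imwrite("pics/f.png",np.hstack([z(s,130,240,205,315),z(t,140,260,185,305)]))
E
```

```text
t 13.4 tcp [ 0.552  -0.1755  0.1215] shift [-0.043  0.029 -0.015] yaw -0.001 tilt z [-5.e-04  2.e-04 -1.e+00] F [ 0.65  0.68 -1.88] gap 19.4 58.508893847465515
```

View pics/f.png

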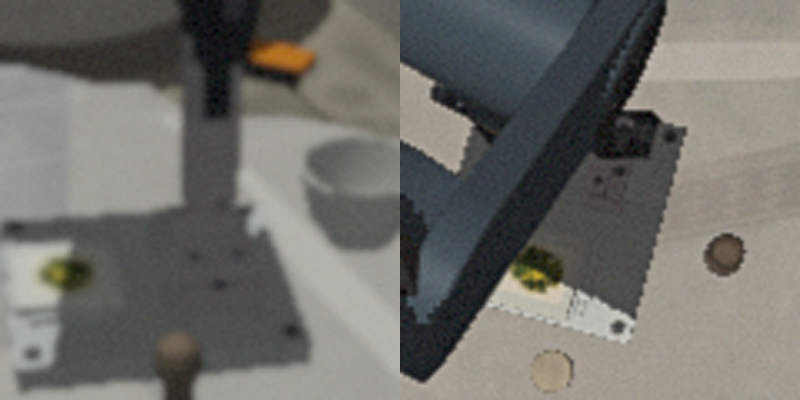

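The crops show the block held upright over its seat, with the tile, cup, spool and stamp in place. Its underside is at about 65 mm, roughly 19 mm above the cheeks.

```bash
python3 -c "
from station import manip
print(manip.sign_off())"
```

```text
the job is handed in; nothing more can be done
None
```

The job is handed in: the block was rocked to both sides until each cheek met its stop (judged by the force rise), then lifted straight out and held upright about 2 cm above the cheeks, with the tile, cup, spool and stamp seen in place in the last pictures.

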